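# Empty the scoop tray of used tubes through the flap of the discard bin

### The arm

A 7-joint arm with a two-finger parallel gripper is mounted at the origin on a cart in front of the work surface, level with it; the furniture and walls round the work are solid. World frame = base frame: x ahead of the robot, y to its left, z up, the work surface at z = 0. Lengths are in m, angles in rad, forces in N, time in s.
With the tool pointing down it reaches from about 0.425 to 0.875 m from the base axis. Payload 9.9 kg.
Tool frame: the origin (TCP) lies midway between the tips of the shut fingers; the grasp point (between the pads) lies arm.grasp_offset behind it (arm.grasp_offset is the distance from the TCP to the grasp point, in m); z points along the fingers, y is the direction in which the jaws open and shut (so a half turn about z gives the same grasp; the last joint's range is limited). The gripper opens to 85 mm and grips with 20 to 120 N. Pads are 22 mm wide; open, the fingers measure 114 mm over their backs; the gripper's body (76 mm by 85 mm) begins 54 mm behind the grasp point. The pads swing forward as they close: fully open they stand 13 mm farther back than shut.
Start: joints at [1.169, 0.576, 0.025, 1.437, -0.015, 1.129, -0.057], TCP at [0.211, -0.641, 0.231] pointing down, gripper open.
Joint ranges: [-2.76, 2.76], [-0.34, 2.15], [-1.52, 1.57], [0.19, 2.46], [-1.09, 4.23], [0.17, 1.99], [-2.82, 2.82]. Speed limits (rad/s): [2.22, 2.22, 3.01, 3.01, 3.14, 3.14, 3.14].

### API

Orientations are given as a unit quaternion [w, x, y, z].
In Python, from bench import arm gives the robot as it stands.
- The arm moves only by the tool arm_command, never from a script. Its argument "motion" is one flat list of numbers, 5 for each row, row after row: the opening, from 0 (shut) to 1 (fully open), then the shift along the world's x, y, z in mm, then the turn about the world's z in rad. In form: [claw, tx, ty, tz, roll, claw, tx, ty, tz, roll, ...]. A call has 1 to 5 rows; each row is the pose to reach, as a shift and turn from the pose commanded when the call began; what a row does not reach only later rows make up. A row lasts 1/8 s, in which the tool goes at most 62.5 mm and 10.7 degrees, less where a joint would pass 70% of its speed; a pose out of reach is approached as far as the arm can. A call with a gripper value outside its range is refused whole. The fingers move at their own pace and stop on an object; "squeeze" is the grip in N (left out, the last holds). Time passes only in rows, so rows that repeat a pose let the fingers close. It gives the time, the measured TCP pose, the force and the opening at its end, in the units of the state.
- arm.get_state(): the state, without advancing time (a new reading comes with each control period).
- arm.snapshot(name): name is "scene" or "top"; returns a dict with "frame" (384x512x3 uint8, red, green, blue), "K" (3x3 intrinsics, pixels), "pose" (4x4, takes a point from camera to world coordinates). Camera axes: x right, y down, z forward; pixel columns grow to the right and rows downward; lengths in m; the calibration is good to about 2 mm. A picture is of the moment at which its call begins. There is no depth.
- arm.close_job(): hands the job in, once; it reports no verdict.
The state is a dict: "clock": time; "q": joint angles; "qvel": joint speeds; "joint_torque": joint torques, N m; "tool_pos": TCP position; "tcp_rot": TCP orientation; "wrist_force": force on the tool from outside, world axes, zero at the start; "ft_torque": the same for the moment, N m; "grip_width": opening from 0.0 (shut) to 1.0 (fully open).
Only numpy, scipy, OpenCV 4.12 (cv2) and the standard library are available. Lean on these libraries where they do the work, as an engineer would, in place of code of your own. Each camera call takes 0.05 s, during which the arm holds its last target.

### The job

The used sample tubes in the scoop tray are contaminated: empty all three into the discard bin without the gripper touching them. Take the tray by its handle, push its spout in under the bin's self-closing flap and tip it until every tube has slid in, without shoving the bin out of its place. Then draw the tray out so that the flap falls shut, put the empty tray down level on the worktop and let go, and leave the other things as they are.

Things in the scene. Friction and masses are not known exactly. Their poses are not given: they have to be found in the camera images.
- tray_grip (a point): grip point on the scoop tray's black handle. The handle, 26 mm wide (along y), 14 mm thick, 84 mm long, slants up and back from the pan's rear wall, along (-0.225, 0, 0.974) in the tray's axes (77 degrees to the floor). The point is on its centre line, 38 mm below its upper end, 184 mm behind and 105 mm above the spout's edge, 108 mm above the tray's underside. Axes: x to the spout, z up.
- tray_lip (a point): middle of the spout's edge of the loose scoop tray (about 0.3 kg), on the upper face of its 3 mm floor. The plain steel pan reaches 160 mm back from here along -x and is 86 mm wide (y); side and rear walls are 41 mm high with their 6 mm top bead, the front end is open: the spout. Axes as for the grip point: x to the spout, z up.
- bin: bench-top discard bin, white with a grey band and flap, 160 mm wide (y), 170 deep (x), 192 high, about 1.1 kg, loose on rubber feet. Origin on the worktop under its middle; x points from the front to the back, z up. The mouth, clear width 128 mm, lies between the sill (x = -85, z = 104 mm) and the hinge line (x = -37, z = 185 mm), so it leans back 30 degrees. Empty inside, floor at z = 7 mm.
- bin_sill (a point): middle of the sill's top edge, the lower edge of the bin's mouth: at x = -85, y = 0, z = 104 mm from the bin's origin; axes as the bin's.
- flap (a joint): self-closing flap over the bin's mouth, 124 mm wide, 90 mm long, hinged along its top edge. Angle in rad: 0 shut, grows as it is pushed inwards and up, at most 1.35. A light spring shuts it (under 1 N at its lower edge opens it); a tube alone does not push it open. It opens only inwards.
- tube_a_mid (a point): middle of one of the three used sample tubes that lie lengthwise in the scoop tray: 92 mm long, 17 mm thick cap, 12 mm body, 12 g. Its z axis runs along the tube to the cap. It stays put in a level tray, and starts to slide at a slope of 23 to 35 degrees (friction differs from run to run).
- tube_b_mid (a point): middle of one of the three used sample tubes that lie lengthwise in the scoop tray: 92 mm long, 17 mm thick cap, 12 mm body, 12 g. Its z axis runs along the tube to the cap. It stays put in a level tray, and starts to slide at a slope of 23 to 35 degrees (friction differs from run to run).
- tube_c_mid (a point): middle of one of the three used sample tubes that lie lengthwise in the scoop tray: 92 mm long, 17 mm thick cap, 12 mm body, 12 g. Its z axis runs along the tube to the cap. It stays put in a level tray, and starts to slide at a slope of 23 to 35 degrees (friction differs from run to run).
- iodine_bottle_mid (a point): bystander, centre: brown glass bottle with a black cap, 53 mm wide, 90 mm high.
- saline_bottle_mid (a point): bystander, centre: small white bottle with a blue cap, 46 mm wide, 80 mm high.
- cotton_jar_mid (a point): bystander, centre: round steel jar with a lid and a small loop handle, 107 mm wide, 116 mm high.
- pad_box_mid (a point): bystander, centre: blue carton, 58 x 88 x 62 mm.

How it is judged:
By the outcome, as a careful person would: the job done as asked, in the order asked, and still so for the second after the job is handed in, with the robot touching nothing.
It also fails if it takes over 58 s, if anything falls off the work surface, if the arm or the gripper's body presses on something with over 40 N, if the wrist force passes 120 N, or if a joint passes its speed limit or range.

## Working session

There is one attempt and no reset: what is moved stays moved. The work goes in short steps, Python scripts to look and compute and a tool call to move; the robot and the scene stay as the last step left them, time stands still between calls to the robot, and variables do not carry over. Pictures are saved under pics/ and viewed, and the job is handed in when it is done.

Besides the shell and the picture viewer there is one more tool, called after "Emit:" by a JSON object that holds its "api" and its "payload", one argument or row to a line. arm_command: Moves the arm, as the interface text tells. Its arguments: {"type":"object","properties":{"motion":{"type":"array","items":{"type":"number"}},"squeeze":{"type":"number"}},"required":["motion"]}

```bash
ls; mkdir -p pics; python3 - <<'E'
from bench import arm
import cv2
print({k:(v if not hasattr(v,'round') or isinstance(v,float) else v.round(3)) for k,v in arm.get_state().items()}, arm.grasp_offset)
for n in ("scene","top"):
    s=arm.snapshot(n); cv2.imwrite(f"pics/{n}0.png",s["frame"][:,:,::-1]); print(s["K"],s["pose"].round(3) if hasattr(s["pose"],'round') else s["pose"])
E
```

```text
pics
{'clock': 0.0, 'q': array([ 1.169,  0.577,  0.025,  1.438, -0.015,  1.129, -0.057]), 'qvel': array([ 0.001, -0.001, -0.001,  0.   ,  0.   , -0.   , -0.   ]), 'joint_torque': array([ 1.0000e-03, -7.6575e+01,  2.2500e+00, -2.8596e+01,  1.5000e-02,
        1.3000e-02, -0.0000e+00]), 'tool_pos': array([ 0.211, -0.641,  0.23 ]), 'tcp_rot': array([-0.001,  0.987,  0.158, -0.   ]), 'wrist_force': array([-0.046, -1.436,  0.545]), 'ft_torque': array([0.041, 0.023, 0.014]), 'grip_width': 0.9976927595060092} 0.0187
[[460.04513047   0.         260.56236344]
 [  0.         460.04513047 188.24671881]
 [  0.           0.           1.        ]] [[-0.848 -0.237  0.475 -0.167]
 [-0.53   0.415 -0.739  1.263]
 [-0.022 -0.878 -0.478  0.93 ]
 [ 0.     0.     0.     1.   ]]
[[468.37086917   0.         250.84142926]
 [  0.         468.37086917 199.90335393]
 [  0.           0.           1.        ]] [[ 0.002 -0.982  0.186  0.357]
 [-1.    -0.006 -0.021  0.035]
 [ 0.022 -0.186 -0.982  1.656]
 [ 0.     0.     0.     1.   ]]
```

View pics/scene0.png

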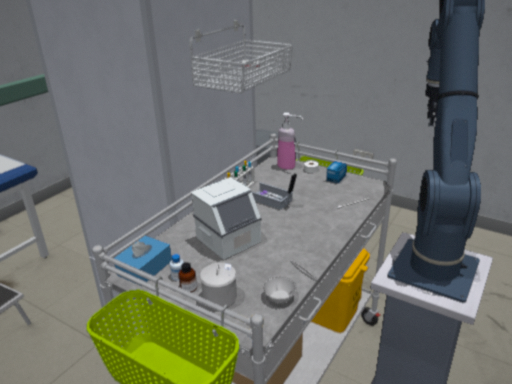

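View pics/top0.png

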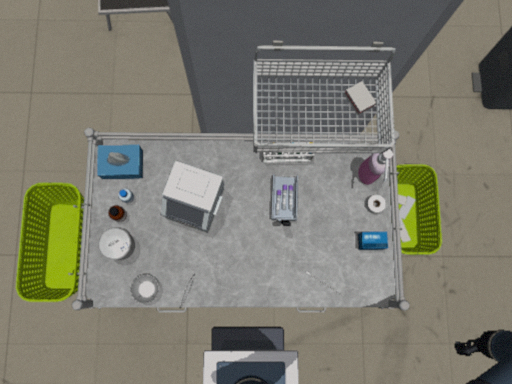

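```bash
python3 - <<'E'
import cv2
a=cv2.imread("pics/top0.png")[140:260,140:320]; cv2.imwrite("pics/topz.png",cv2.resize(a,(800,533),interpolation=cv2.INTER_CUBIC))
a=cv2.imread("pics/scene0.png")[150:270,170:320]; cv2.imwrite("pics/scenez.png",cv2.resize(a,(750,600),interpolation=cv2.INTER_CUBIC))
E
```

```text
(no output)
```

View pics/topz.png

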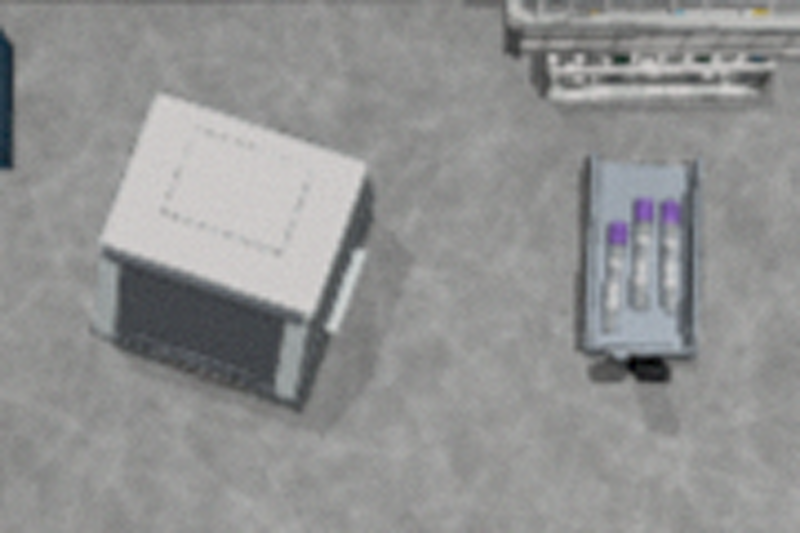

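View pics/scenez.png

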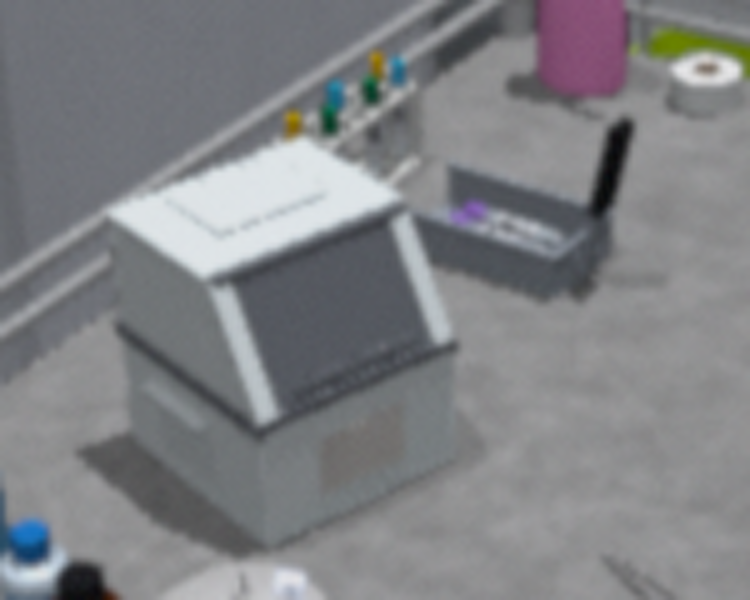

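```bash
cat > h.py <<'E'
from bench import arm
import cv2, numpy as np
def ray(s,u,v):
    P=np.array(s["pose"]);d=P[:3,:3]@(np.linalg.inv(s["K"])@np.array([u,v,1.]));return P[:3,3],d/np.linalg.norm(d)
def onz(s,u,v,z):
    o,d=ray(s,u,v);return (o+d*(z-o[2])/d[2])
def proj(s,p):
    P=np.array(s["pose"]);c=P[:3,:3].T@(np.asarray(p,float)-P[:3,3]);q=s["K"]@c;return q[:2]/q[2]
def tri(s1,p1,s2,p2):
    o,d=ray(s1,*p1);o2,d2=ray(s2,*p2)
    A=np.stack([d,-d2],1);t=np.linalg.lstsq(A,o2-o,rcond=None)[0]
    a=o+d*t[0];b=o2+d2*t[1];return (a+b)/2,np.linalg.norm(a-b)
E
python3 - <<'E'
from h import *
T=arm.snapshot("top");S=arm.snapshot("scene")
f=T["frame"].astype(int)
# white roof
g=f.min(2); m=np.zeros(g.shape,np.uint8); m[150:215,155:230]=(g[150:215,155:230]>185)
n,l,st,c=cv2.connectedComponentsWithStats(m); i=1+np.argmax(st[1:,4]); 
cs,_=cv2.findContours((l==i).astype(np.uint8),0,2); ct=max(cs,key=cv2.contourArea)
print(cv2.boxPoints(cv2.minAreaRect(ct)), st[i])
pts=np.array([onz(T,u,v,.192)[:2] for u,v in ct[:,0,:]],np.float32)*1000
r=cv2.minAreaRect(pts);print("roof",r,cv2.boxPoints(r))
Z=lambda x,y:(140+x/4.4444-.5+.11,140+y/4.4444-.39)
for p in [(160,95),(370,165),(103,245),(310,315)]: print("roof",(onz(T,*Z(*p),.192)*1000).round())
for p in [(97,333),(300,408)]: print("sill",(onz(T,*Z(*p),.104)*1000).round())
for p in [(588,155),(700,160),(580,352),(694,356)]: print("tray",(onz(T,*Z(*p),.041)*1000).round())
# handle
for n_,s,(x0,y0,x1,y1) in [("T",T,(275,215,295,230)),("S",S,(285,168,300,198))]:
    f=s["frame"].astype(int);m=f.max(2)[y0:y1,x0:x1]<45;ys,xs=np.nonzero(m);print(n_,m.sum(),xs.min()+x0,xs.max()+x0,ys.min()+y0,ys.max()+y0,xs.mean()+x0,ys.mean()+y0)
    print([(y+y0,xs[ys==y].min()+x0,xs[ys==y].max()+x0) for y in np.unique(ys)])
# tubes purple
f=T["frame"].astype(int);m=((f[:,:,2]-f[:,:,1]>50)).astype(np.uint8);m[:,:270]=0;m[:,300:]=0;m[:170]=0;m[225:]=0
n,l,st,c=cv2.connectedComponentsWithStats(m)
for k in range(1,n): print(st[k],(onz(T,*c[k],.012)*1000).round())
E
```

```text
[[162.6     194.20003]
 [173.79999 160.60002]
 [221.5     176.50002]
 [210.30002 210.10002]] [ 163  162   59   48 1719]
roof ((680.6891479492188, 190.1533966064453), (159.33453369140625, 114.73564910888672), 71.54556274414062) [[601.05273 132.74277]
 [709.8882   96.42316]
 [760.32556 247.56403]
 [651.4901  283.88364]]
roof [760. 245. 192.]
roof [709.  93. 192.]
roof [649. 282. 192.]
roof [599. 134. 192.]
sill [599. 299. 104.]
sill [543. 146. 104.]
tray [755. -75.  41.]
tray [ 752. -165.   41.]
tray [596. -68.  41.]
tray [ 594. -158.   41.]
T 29 281 289 221 225 285.0344827586207 222.48275862068965
[(np.int64(221), np.int64(281), np.int64(288)), (np.int64(222), np.int64(281), np.int64(288)), (np.int64(223), np.int64(282), np.int64(289)), (np.int64(224), np.int64(283), np.int64(289)), (np.int64(225), np.int64(287), np.int64(287))]
S 55 288 295 175 192 291.6545454545454 183.25454545454545
[(np.int64(175), np.int64(294), np.int64(295)), (np.int64(176), np.int64(292), np.int64(295)), (np.int64(177), np.int64(292), np.int64(294)), (np.int64(178), np.int64(292), np.int64(294)), (np.int64(179), np.int64(292), np.int64(294)), (np.int64(180), np.int64(291), np.int64(294)), (np.int64(181), np.int64(291), np.int64(293)), (np.int64(182), np.int64(291), np.int64(293)), (np.int64(183), np.int64(291), np.int64(293)), (np.int64(184), np.int64(290), np.int64(293)), (np.int64(185), np.int64(290), np.int64(292)), (np.int64(186), np.int64(290), np.int64(292)), (np.int64(187), np.int64(290), np.int64(292)), (np.int64(188), np.int64(289), np.int64(292)), (np.int64(189), np.int64(289), np.int64(291)), (np.int64(190), np.int64(289), np.int64(291)), (np.int64(191), np.int64(289), np.int64(290)), (np.int64(192), np.int64(288), np.int64(289))]
[283 185   4   4  15] [ 718. -123.   12.]
[289 185   4   5  17] [ 715. -144.   12.]
[277 190   4   5  17] [ 698. -101.   12.]
```

```bash
python3 - <<'E'
from h import *
T=arm.snapshot("top");S=arm.snapshot("scene")
yaw=-.044;c,s=np.cos(yaw),np.sin(yaw);lip=np.array([.7535,-.120,.003])
for nm,d in [("top",(-.1926,0,.142)),("grip",(-.184,0,.105)),("bot",(-.1736,0,.0602)),("lipL",(0,.043,.041)),("lipR",(0,-.043,.041)),("rL",(-.16,.043,.041)),("rR",(-.16,-.043,.041)),("lipLbot",(0,.043,-.003))]:
    p=lip+[c*d[0]-s*d[1],s*d[0]+c*d[1],d[2]];print(nm,p.round(4),proj(T,p).round(1),proj(S,p).round(1))
print("handle tri top", tri(T,(284.7,222.8),S,(294,176)))
for nm,s_,r in (("T",T,(262,165,308,235)),("S",S,(248,165,302,217))):
    a=s_["frame"][r[1]:r[3],r[0]:r[2],::-1];cv2.imwrite(f"pics/h{nm}.png",cv2.resize(a,None,fx=11,fy=8 if nm=="T" else 11,interpolation=0))
psi=-.33;c,s=np.cos(psi),np.sin(psi);o=np.array([.655,.197,0])
for nm,d in [("sillL",(-.085,.08,.104)),("sillR",(-.085,-.08,.104)),("botL",(-.085,.08,0)),("botR",(-.085,-.08,0)),("hL",(-.037,.08,.192)),("hR",(-.037,-.08,.192)),("bkL",(.085,.08,.192)),("bkR",(.085,-.08,.192))]:
    p=o+[c*d[0]-s*d[1],s*d[0]+c*d[1],d[2]];q=proj(S,p);q2=proj(T,p);print(nm,((q-[170,150])*5).round(),((q2-[140,140])*4.444).round())
E
```

```text
top [ 0.5611 -0.1115  0.145 ] [285.5 224.9] [294.7 174. ]
grip [ 0.5697 -0.1119  0.108 ] [284.5 223.8] [292.6 182.1]
bot [ 0.5801 -0.1124  0.0632] [283.4 222.6] [290.2 191.7]
lipL [ 0.7554 -0.077   0.044 ] [272.5 174.2] [247.6 189.1]
lipR [ 0.7516 -0.163   0.044 ] [296.7 175.5] [259.8 180.7]
rL [ 0.5955 -0.07    0.044 ] [270.7 218.9] [281.3 199.7]
rR [ 0.5918 -0.1559  0.044 ] [295.4 220.1] [292.8 190.6]
lipLbot [ 0.7554 -0.077   0.    ] [271.6 177.1] [248.  198.6]
handle tri top (array([ 0.5666599 , -0.11098492,  0.13585267]), np.float64(0.005579685832475892))
sillL [262. 417.] [ 94. 330.]
sillR [456. 329.] [294. 399.]
botL [272. 547.] [116. 350.]
botR [459. 456.] [304. 415.]
hL [210. 269.] [ 98. 248.]
hR [408. 190.] [309. 321.]
bkL [109. 200.] [159.  92.]
bkR [302. 128.] [367. 163.]
```

View pics/hS.png

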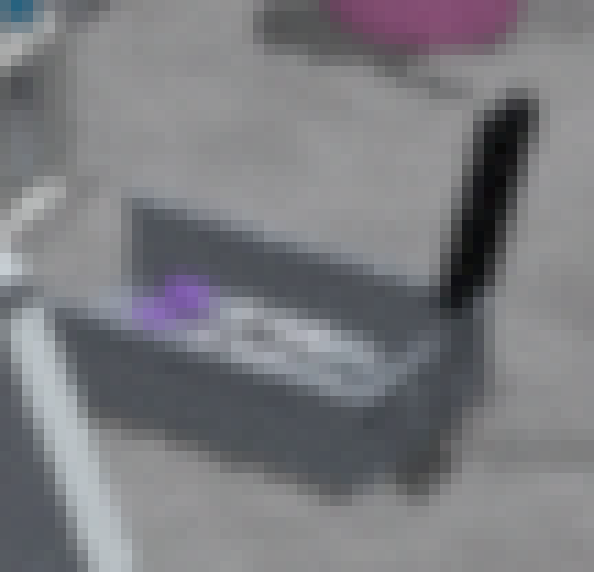

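View pics/hT.png

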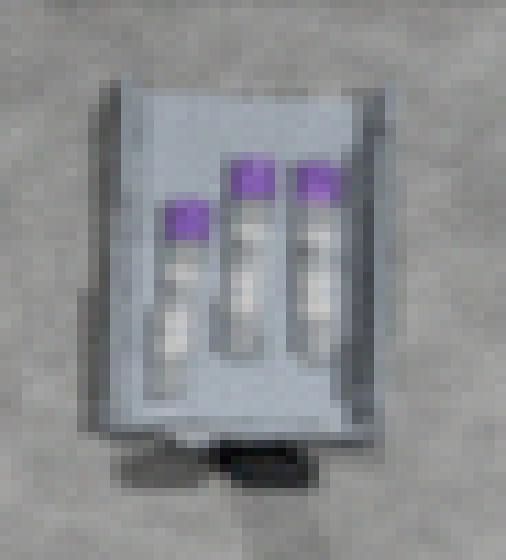

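```bash
python3 - <<'E'
from h import *
T=arm.snapshot("top");S=arm.snapshot("scene")
z=lambda x,y:(140+x/4.4444-.39,140+y/4.4444-.39)
w=lambda x,y:(170+x/5-.4,150+y/5-.4)
for nm,a,b in [("sillL",(97,333),(263,432)),("sillR",(300,408),(455,345)),("bkL",(160,95),(108,215)),("bkR",(370,165),(300,138)),("hL",(103,245),(210,278)),("hR",(310,315),(403,203))]:
    p,e=tri(T,z(*a),S,w(*b));print(nm,(p*1000).round(),round(e*1000,1))
for nm,b in [("botL",(271,548)),("botR",(457,460))]: print(nm,(onz(S,*w(*b),0)*1000).round())
a=T["frame"][155:240,158:232,::-1];cv2.imwrite("pics/bT.png",cv2.resize(a,None,fx=7,fy=7,interpolation=0))
E
```

```text
sillL [601. 301.  94.] 0.4
sillR [548. 148.  92.] 6.7
bkL [763. 247. 182.] 0.5
bkR [712.  94. 185.] 2.5
hL [650. 283. 185.] 1.2
hR [600. 134. 182.] 1.3
botL [603. 300.   0.]
botR [550. 153.   0.]
```

View pics/bT.png

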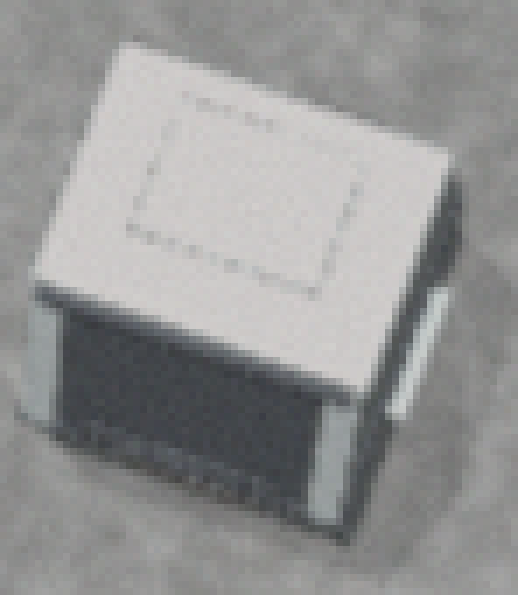

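Emit:
{"api": "arm_command", "payload": {
  "motion": [1,0,0,60,0.15,1,30,30,100,0.33,1,60,70,110,0.5,1,90,120,110,0.68,1,120,170,110,0.86],
  "squeeze": 100
}}

```text
clock: 1.02
tool_pos: [0.3318, -0.4696, 0.3416]
tcp_rot: [0.0, 0.83, 0.558, -0.0]
wrist_force: [0.6, -0.1, -0.2]
grip_width: 1.002
```

Emit:
{"api": "arm_command", "payload": {
  "motion": [1,25,35,0,0.18,1,50,70,0,0.36,1,75,105,0,0.54,1,100,140,0,0.72,1,125,175,-20,0.9]
}}

```text
clock: 1.65
tool_pos: [0.4573, -0.2954, 0.3224]
tcp_rot: [0.002, 0.505, 0.863, -0.0]
wrist_force: [1.1, 0.4, -0.2]
grip_width: 0.998
```

Emit:
{"api": "arm_command", "payload": {
  "motion": [1,25,40,-20,0.18,1,50,80,-40,0.36,1,75,115,-60,0.54,1,95,150,-80,0.72,1,115,184,-100,0.9]
}}

```text
clock: 2.28
tool_pos: [0.5716, -0.1112, 0.2208]
tcp_rot: [0.0, 0.079, 0.997, -0.0]
wrist_force: [0.6, -1.2, 0.8]
grip_width: 1.0
```

Emit:
{"api": "arm_command", "payload": {
  "motion": [1,0,0,0,0.12,1,0,0,0,0.12]
}}

```text
clock: 2.52
tool_pos: [0.5709, -0.1121, 0.221]
tcp_rot: [-0.0, 0.022, 1.0, 0.0]
wrist_force: [0.5, -0.6, -0.2]
grip_width: 1.002
```

```bash
python3 - <<'E'
from h import *
st=arm.get_state();print(st["tool_pos"],st["tcp_rot"],2*np.arctan2(st["tcp_rot"][2],st["tcp_rot"][1])-np.pi,st["q"].round(2))
for n,r in (("top",(240,160,320,260)),("scene",(235,120,335,220))):
    s=arm.snapshot(n);a=s["frame"][r[1]:r[3],r[0]:r[2],::-1];cv2.imwrite(f"pics/g_{n}.png",cv2.resize(a,None,fx=6,fy=6,interpolation=2))
E
```

```text
[ 0.57094186 -0.11207261  0.22098656] [-2.62299565e-04  2.20780444e-02  9.99756206e-01  1.39152478e-04] -0.044159678827206506 [ 0.58  0.52 -0.73  1.69  0.39  1.08  1.26]
```

View pics/g_scene.png

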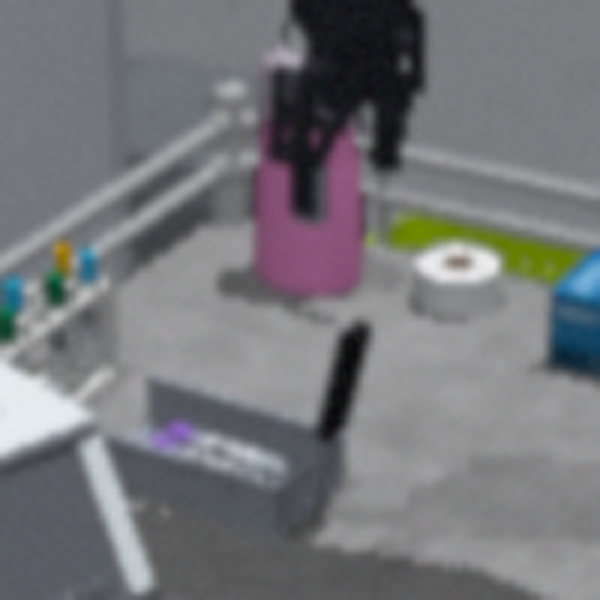

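View pics/g_top.png

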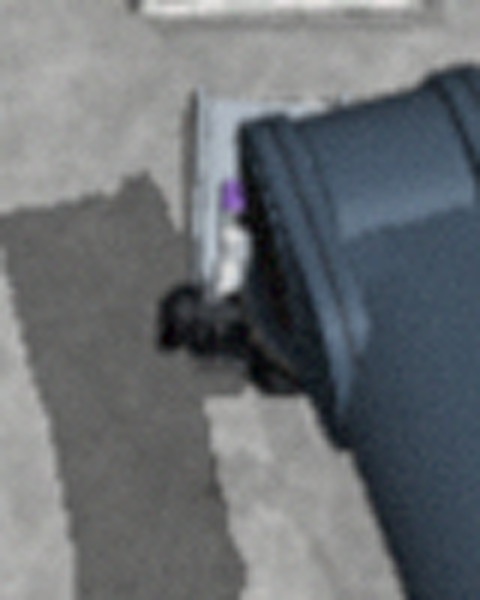

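Emit:
{"api": "arm_command", "payload": {
  "motion": [1,1,1,-30,0,1,1,1,-60,0,1,1,1,-90,0,1,1,1,-115,0,1,1,1,-131,0]
}}

```text
clock: 3.25
tool_pos: [0.5716, -0.112, 0.0895]
tcp_rot: [-0.0, 0.023, 1.0, -0.0]
wrist_force: [0.3, 0.1, 0.3]
grip_width: 1.001
```

Emit:
{"api": "arm_command", "payload": {
  "motion": [1,0,0,0,0,0,0,0,0,0,0,0,0,0,0,0,0,0,0,0,0,0,0,0,0],
  "squeeze": 40
}}

```text
clock: 3.88
tool_pos: [0.5721, -0.1115, 0.0909]
tcp_rot: [0.0, 0.022, 1.0, -0.0]
wrist_force: [-0.9, 0.0, 6.0]
grip_width: 0.297
```

Emit:
{"api": "arm_command", "payload": {
  "motion": [0,0,0,0,0,0,0,0,0,0,0,0,0,0,0],
  "squeeze": 120
}}

```text
clock: 4.25
tool_pos: [0.5722, -0.1115, 0.0911]
tcp_rot: [0.0, 0.022, 1.0, -0.0]
wrist_force: [-2.1, -0.9, 8.2]
grip_width: 0.286
```

Emit:
{"api": "arm_command", "payload": {
  "motion": [0,0,0,5,0,0,0,0,12,0,0,0,0,22,0,0,0,0,32,0,0,0,0,40,0]
}}

```text
clock: 4.88
tool_pos: [0.5721, -0.1112, 0.1312]
tcp_rot: [0.0, 0.022, 1.0, -0.0]
wrist_force: [0.1, 0.4, -3.7]
grip_width: 0.287
```

```bash
python3 - <<'E'
from h import *
st=arm.get_state();print(st["tool_pos"],st["wrist_force"],st["ft_torque"],st["grip_width"])
for n,r in (("scene",(235,120,335,220)),):
    s=arm.snapshot(n);a=s["frame"][r[1]:r[3],r[0]:r[2],::-1];cv2.imwrite(f"pics/g2_{n}.png",cv2.resize(a,None,fx=6,fy=6,interpolation=2))
E
```

```text
[ 0.57210255 -0.1111961   0.13116526] [ 0.11602456  0.38637655 -3.70333299] [0.03433211 0.23863807 0.03762865] 0.28709336735556523
```

View pics/g2_scene.png

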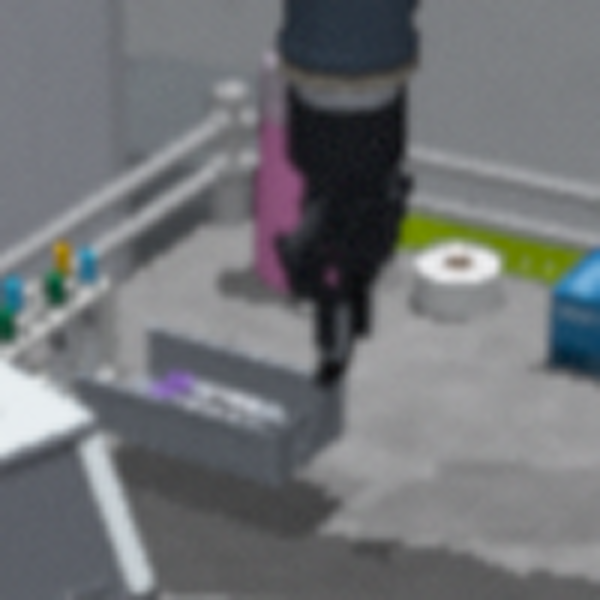

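Emit:
{"api": "arm_command", "payload": {
  "motion": [0,-10,10,25,0,0,-25,25,60,0,0,-43,43,95,0,0,-65,65,130,0,0,-85,88,160,-0.04]
}}

```text
clock: 5.55
tool_pos: [0.4861, -0.0224, 0.2916]
tcp_rot: [0.0, 0.042, 0.999, -0.0]
wrist_force: [0.5, -0.1, -3.4]
grip_width: 0.284
```

Emit:
{"api": "arm_command", "payload": {
  "motion": [0,-8,25,15,-0.05,0,-16,50,20,-0.1,0,-24,75,20,-0.15,0,-32,100,20,-0.2,0,-40,125,20,-0.24]
}}

```text
clock: 6.18
tool_pos: [0.4463, 0.1027, 0.3104]
tcp_rot: [0.0, 0.162, 0.987, -0.0]
wrist_force: [0.9, -0.4, -4.4]
grip_width: 0.291
```

Emit:
{"api": "arm_command", "payload": {
  "motion": [0,-15,28,0,0,0,-32,56,0,0,0,-50,86,0,0,0,-67,115,0,0,0,-80,140,0,0]
}}

```text
clock: 6.8
tool_pos: [0.3659, 0.2429, 0.3106]
tcp_rot: [0.0, 0.161, 0.987, 0.0]
wrist_force: [0.8, 0.2, -3.5]
grip_width: 0.286
```

```bash
python3 - <<'E'
from h import *
st=arm.get_state();print(st["tool_pos"],st["wrist_force"],st["ft_torque"],st["grip_width"],2*np.arctan2(st["tcp_rot"][2],st["tcp_rot"][1])-np.pi,st["q"].round(2))
for n,r in (("scene",(150,80,350,240)),("top",(130,140,290,300))):
    s=arm.snapshot(n);a=s["frame"][r[1]:r[3],r[0]:r[2],::-1];cv2.imwrite(f"pics/g3_{n}.png",cv2.resize(a,None,fx=3.7,fy=3.7,interpolation=2))
E
```

```text
[0.36585495 0.24294876 0.31055449] [ 0.82156154  0.24937633 -3.51272629] [0.09899098 0.23320237 0.02363216] 0.28560604703687464 -0.32279244857894707 [ 0.04  0.22 -0.9   1.87  0.19  1.14  0.32]
```

View pics/g3_scene.png

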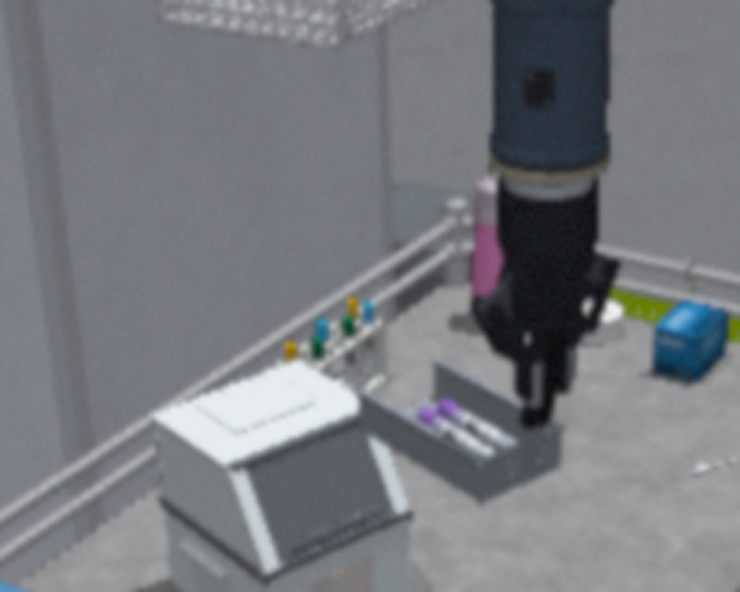

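View pics/g3_top.png

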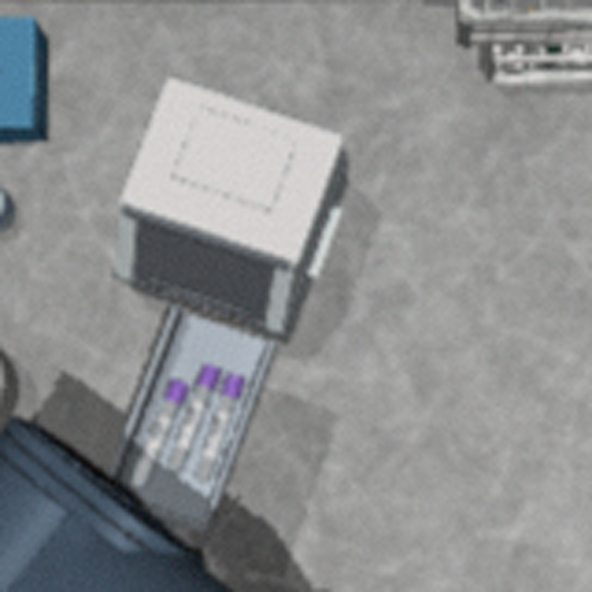

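Emit:
{"api": "arm_command", "payload": {
  "motion": [0,-6,20,0,0,0,-12,40,0,0,0,-13,57,0,-0.007,0,-13,57,-20,-0.007,0,-13,57,-45,-0.007]
}}

```text
clock: 7.52
tool_pos: [0.3543, 0.2987, 0.265]
tcp_rot: [0.0, 0.165, 0.986, 0.0]
wrist_force: [0.5, -0.6, -3.8]
grip_width: 0.286
```

Emit:
{"api": "arm_command", "payload": {
  "motion": [0,0,0,-20,0,0,0,0,-40,0,0,0,0,-52,0,0,0,0,-57,0,0,0,0,-57,0]
}}

```text
clock: 8.15
tool_pos: [0.3541, 0.2988, 0.2084]
tcp_rot: [0.0, 0.165, 0.986, 0.0]
wrist_force: [0.5, 0.5, -3.3]
grip_width: 0.286
```

```bash
cat > look.py <<'E'
from h import *
import sys
k=sys.argv[1]
st=arm.get_state();print(st["clock"],st["tool_pos"].round(4),st["wrist_force"].round(1),st["ft_torque"].round(2),st["grip_width"].round(3),2*np.arctan2(st["tcp_rot"][2],st["tcp_rot"][1])-np.pi,st["q"].round(2))
ims=[]
for n,r in (("scene",(180,110,330,270)),("top",(140,150,290,310))):
    s=arm.snapshot(n);a=s["frame"][r[1]:r[3],r[0]:r[2],::-1];ims.append(cv2.resize(a,(400,427),interpolation=2))
cv2.imwrite(f"pics/{k}.png",np.hstack(ims))
E
python3 look.py a1
```

```text
Traceback (most recent call last):
  File "look.py", line 4, in <module>
    st=arm.get_state();print(st["clock"],st["tool_pos"].round(4),st["wrist_force"].round(1),st["ft_torque"].round(2),st["grip_width"].round(3),2*np.arctan2(st["tcp_rot"][2],st["tcp_rot"][1])-np.pi,st["q"].round(2))
                                                                                                                     ^^^^^^^^^^^^^^^^^^^^^^
AttributeError: 'float' object has no attribute 'round'
```

```bash
sed -i 's/st\["grip_width"\].round(3)/st["grip_width"]/' look.py
python3 look.py a1
```

```text
8.15 [0.3541 0.2988 0.2084] [ 0.5  0.5 -3.3] [ 0.07  0.28 -0.01] 0.286303602292631 -0.33086377426832003 [-0.17  0.38 -0.86  1.99  0.36  0.93  0.03]
```

View pics/a1.png

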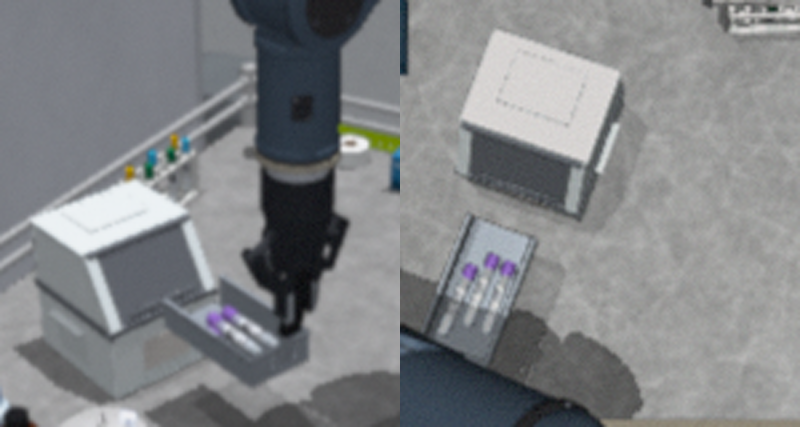

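```bash
python3 - <<'E'
from h import *
T=arm.snapshot("top")
a=T["frame"][185:260,150:215,::-1];cv2.imwrite("pics/z.png",cv2.resize(a,None,fx=8,fy=8,interpolation=0))
f=lambda x,y,z:(onz(T,140+(x-400)/2.667-.3,150+y/2.667-.3,z)*1000)
A=[f(470,214,.158),f(537,237,.158),f(457,177,.104),f(580,217,.104)]
print([p.round() for p in A])
l=(A[0]+A[1])/2;s=(A[2]+A[3])/2;ax=np.array([np.cos(-.33),np.sin(-.33),0]);ly=np.array([-ax[1],ax[0],0])
print((s-l)@ax,(s-l)@ly, (np.array([574,224.5,0])-[354.1,298.8,0])@ly)
E
```

```text
[array([541., 274., 158.]), array([514., 193., 158.]), array([594., 300., 104.]), array([545., 146., 104.])]
43.07865237685671 3.857413402174548 0.9661158198723827
```

View pics/z.png

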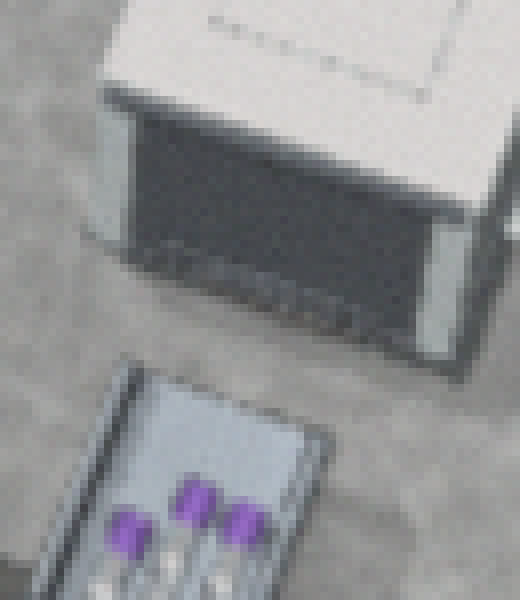

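Emit:
{"api": "arm_command", "payload": {
  "motion": [0,12,-2,0,0,0,24,-6,0,0,0,35,-10,0,0,0,46,-14,0,0,0,57,-18,0,0]
}}

```text
clock: 8.93
tool_pos: [0.4117, 0.2804, 0.2082]
tcp_rot: [-0.0, 0.165, 0.986, -0.0]
wrist_force: [-0.8, 0.9, -3.5]
grip_width: 0.283
```

```bash
python3 look.py a2
```

```text
8.925 [0.4117 0.2804 0.2082] [-0.8  0.9 -3.5] [ 0.1   0.35 -0.  ] 0.282543642150135 -0.33103895589700993 [-0.1   0.43 -0.83  1.91  0.38  0.97  0.13]
```

View pics/a2.png

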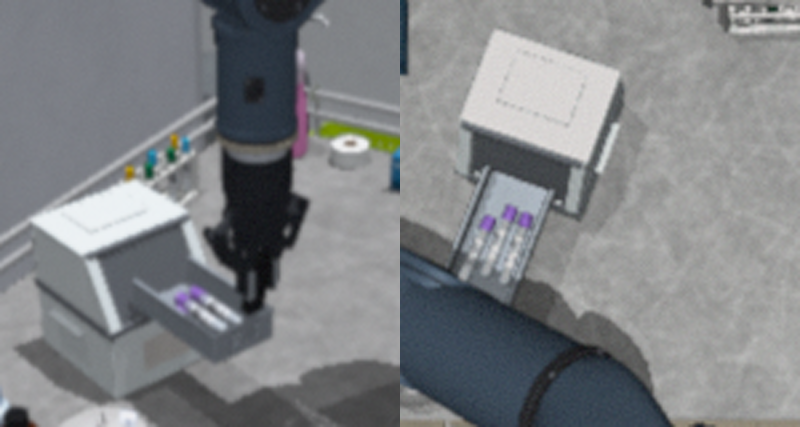

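Emit:
{"api": "arm_command", "payload": {
  "motion": [0,8,-3,0,0,0,17,-6,0,0,0,26,-9,0,0,0,34,-12,0,0,0,43,-15,0,0]
}}

```text
clock: 9.65
tool_pos: [0.4541, 0.2657, 0.2082]
tcp_rot: [-0.0, 0.164, 0.986, -0.0]
wrist_force: [-1.8, 1.4, -2.7]
grip_width: 0.288
```

```bash
python3 look.py a3
```

```text
9.65 [0.4541 0.2657 0.2082] [-1.8  1.4 -2.7] [0.28 0.8  0.08] 0.28751088742954334 -0.33040944711834674 [-0.06  0.47 -0.82  1.84  0.4   1.    0.2 ]
```

View pics/a3.png

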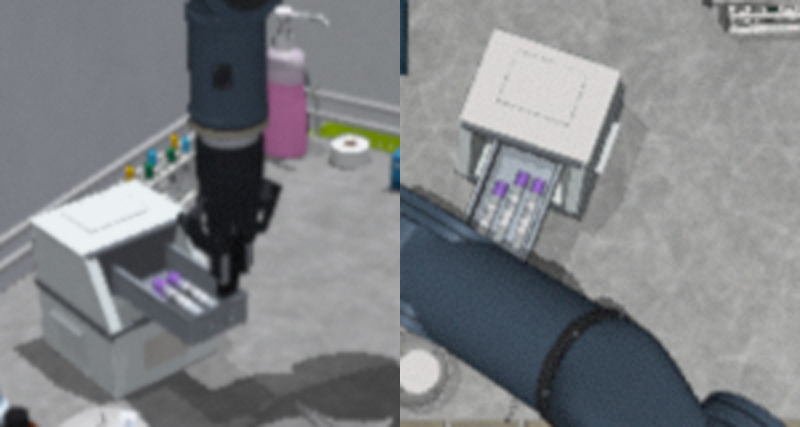

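Emit:
{"api": "arm_command", "payload": {
  "motion": [0,0,0,-3,0,0,0,0,-6,0,0,0,0,-9,0,0,0,0,-10,0]
}}

```text
clock: 10.25
tool_pos: [0.4538, 0.2658, 0.1981]
tcp_rot: [-0.0, 0.165, 0.986, -0.0]
wrist_force: [-2.3, 0.2, -3.7]
grip_width: 0.287
```

Emit:
{"api": "arm_command", "payload": {
  "motion": [0,0,0,0,0,0,0,0,0,0],
  "squeeze": 25
}}

```text
clock: 10.5
tool_pos: [0.4539, 0.2658, 0.1983]
tcp_rot: [-0.0, 0.165, 0.986, -0.0]
wrist_force: [-1.9, 1.4, -4.1]
grip_width: 0.283
```

```bash
python3 look.py a4
```

```text
10.5 [0.4539 0.2658 0.1983] [-1.9  1.4 -4.1] [0.27 0.67 0.15] 0.2832858018148576 -0.33083673377185496 [-0.07  0.48 -0.81  1.86  0.42  0.98  0.18]
```

View pics/a4.png

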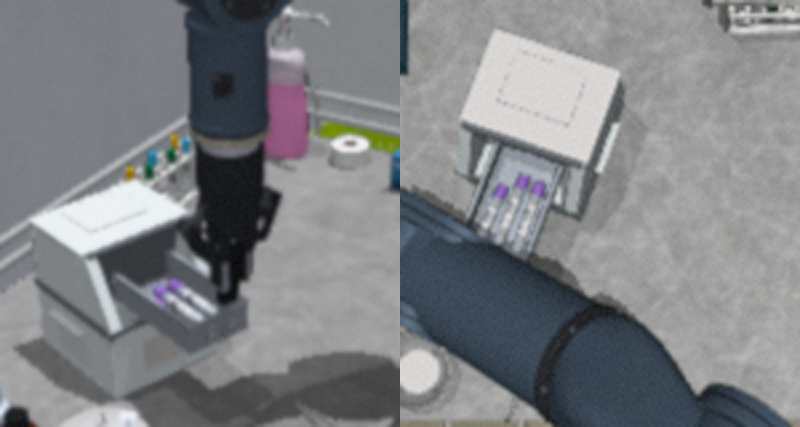

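Emit:
{"api": "arm_command", "payload": {
  "motion": [0,0,0,-3,0,0,6,-2,4,0,0,14,-5,12,0,0,22,-8,20,0,0,30,-10,27,0],
  "squeeze": 20
}}

```text
clock: 11.22
tool_pos: [0.4845, 0.2554, 0.2258]
tcp_rot: [-0.0, 0.165, 0.986, -0.0]
wrist_force: [-3.2, 1.0, -6.9]
grip_width: 0.287
```

```bash
python3 look.py a5
```

```text
11.225 [0.4845 0.2554 0.2258] [-3.2  1.  -6.9] [0.5  1.73 0.02] 0.28714884920102496 -0.33149671856928764 [-0.03  0.48 -0.82  1.77  0.4   1.07  0.26]
```

View pics/a5.png

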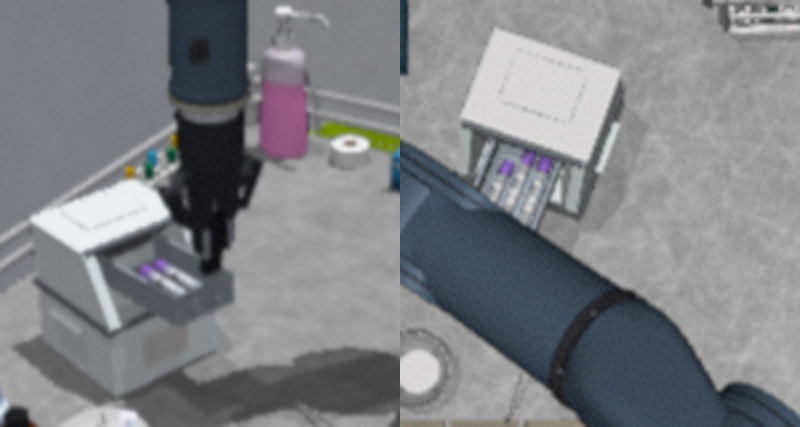

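```bash
cat > zoom.py <<'E'
from h import *
import sys
k=sys.argv[1]
ims=[]
for n,r in (("scene",(190,170,270,250)),("top",(150,180,230,260))):
    s=arm.snapshot(n);a=s["frame"][r[1]:r[3],r[0]:r[2],::-1];ims.append(cv2.resize(a,(400,400),interpolation=2))
cv2.imwrite(f"pics/{k}.png",np.hstack(ims))
E
python3 zoom.py b5
```

```text
(no output)
```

View pics/b5.png

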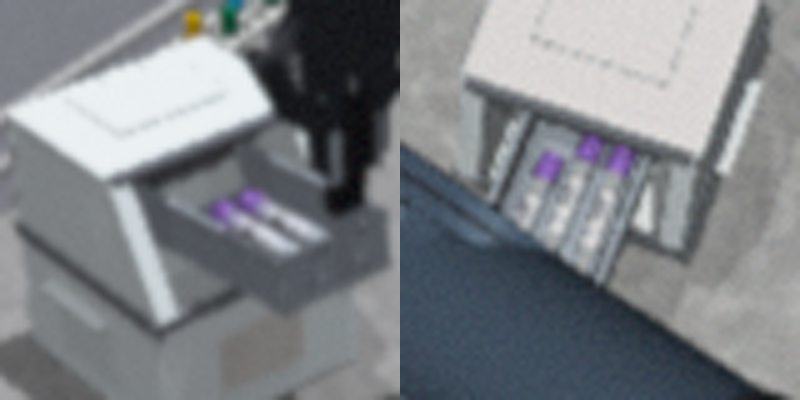

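Emit:
{"api": "arm_command", "payload": {
  "motion": [0,9,-3,7,0,0,17,-6,13,0,0,26,-9,18,0]
}}

```text
clock: 11.8
tool_pos: [0.5106, 0.2467, 0.2438]
tcp_rot: [0.0, 0.165, 0.986, 0.0]
wrist_force: [-0.1, 0.3, -5.3]
grip_width: 0.288
```

```bash
python3 look.py a6; python3 zoom.py b6
```

```text
11.8 [0.5106 0.2467 0.2438] [-0.1  0.3 -5.3] [ 0.03  0.59 -0.06] 0.2878183116297324 -0.3308996696766102 [-0.    0.49 -0.82  1.69  0.39  1.13  0.31]
```

View pics/b6.png

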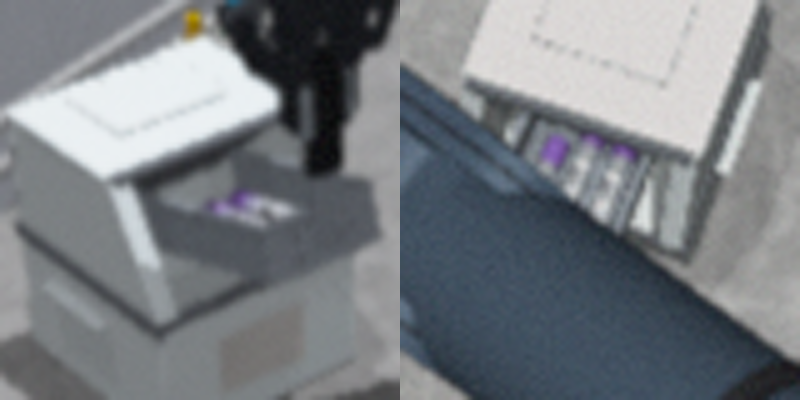

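Emit:
{"api": "arm_command", "payload": {
  "motion": [0,9,-3,4,0,0,19,-6,8,0,0,28,-10,12,0]
}}

```text
clock: 12.38
tool_pos: [0.5386, 0.2367, 0.2555]
tcp_rot: [-0.0, 0.165, 0.986, 0.0]
wrist_force: [-1.7, 1.7, -6.3]
grip_width: 0.285
```

```bash
python3 look.py a7; python3 zoom.py b7
```

```text
12.375 [0.5386 0.2367 0.2555] [-1.7  1.7 -6.3] [0.83 1.07 0.16] 0.2854401904539932 -0.3308182884399926 [ 0.02  0.52 -0.81  1.62  0.4   1.18  0.36]
```

View pics/b7.png

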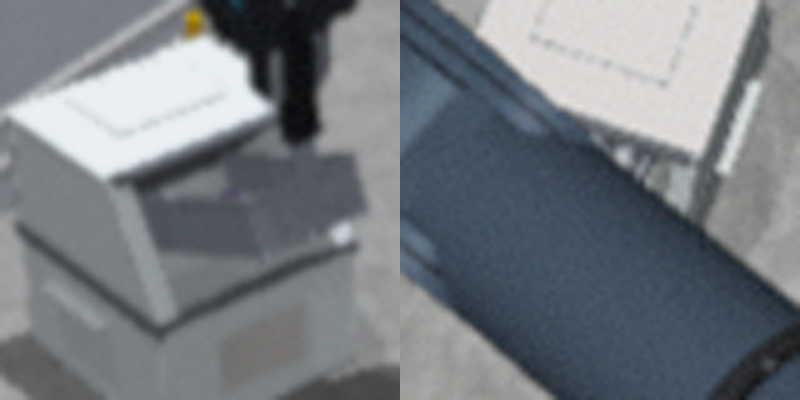

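View pics/a7.png

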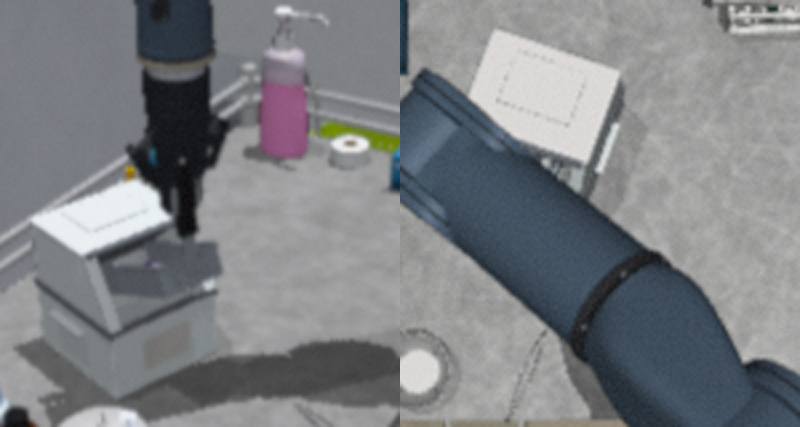

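Emit:
{"api": "arm_command", "payload": {
  "motion": [0,9,-3,1,0,0,17,-6,2,0,0,25,-9,2,0,0,32,-11,2,0,0,32,-11,2,0]
}}

```text
clock: 13.2
tool_pos: [0.5709, 0.2251, 0.2568]
tcp_rot: [0.0, 0.165, 0.986, -0.0]
wrist_force: [-0.5, -0.0, -8.2]
grip_width: 0.288
```

```bash
python3 look.py a8; python3 zoom.py b8
```

```text
13.2 [0.5709 0.2251 0.2568] [-0.5 -0.  -8.2] [ 0.37  0.73 -0.03] 0.2880377451157291 -0.3318809128709699 [ 0.03  0.55 -0.8   1.55  0.41  1.21  0.4 ]
```

View pics/b8.png

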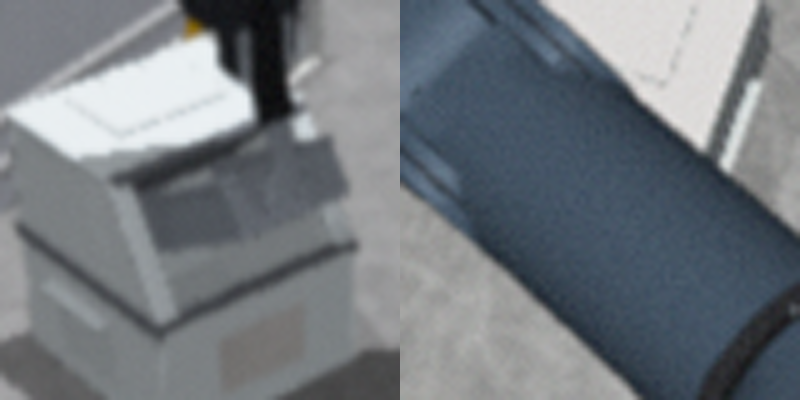

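View pics/a8.png

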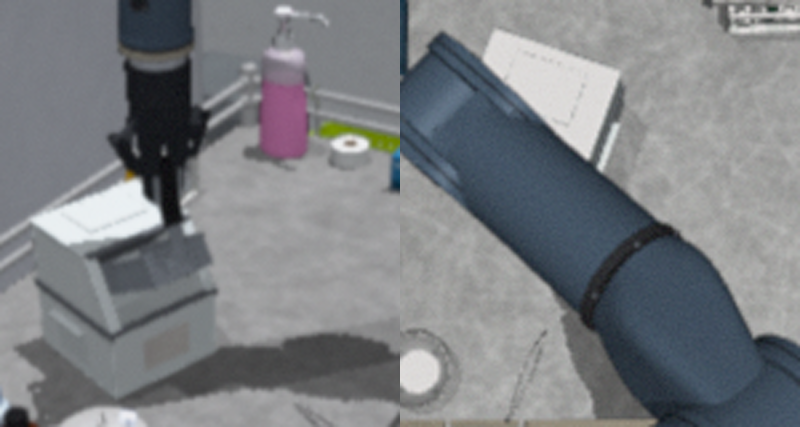

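```bash
python3 - <<'E'
from h import *
s=arm.snapshot("scene");a=s["frame"][190:230,210:265,::-1];a=cv2.convertScaleAbs(a,alpha=1.6,beta=-40)
cv2.imwrite("pics/c8.png",cv2.resize(a,None,fx=14,fy=14,interpolation=2))
E
```

```text
(no output)
```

View pics/c8.png

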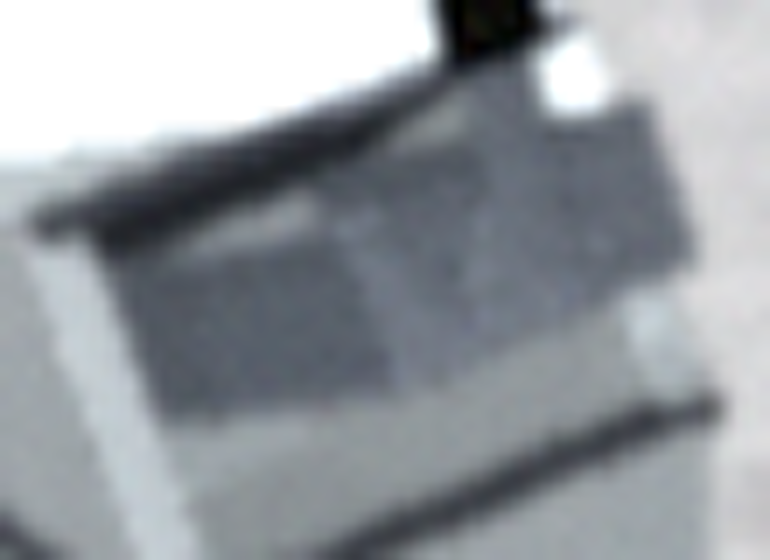

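```bash
cat > tilt.py <<'E'
from h import *
def side(s,uv,yb,sill=np.array([.574,.2245,.104]),psi=-.33):
    o,d=ray(s,*uv);n=np.array([-np.sin(psi),np.cos(psi),0]);t=(yb-(o-sill)@n)/(d@n);p=o+d*t-sill
    return np.array([p@[np.cos(psi),np.sin(psi),0],p[2]])*1000
E
python3 - <<'E'
from tilt import *
s=arm.snapshot("scene")
Z=lambda x,y:(210+x/14-.46,190+y/14-.46)
for nm,p,y in [("Ltop",(325,190),.043),("Lbot",(400,390),.043),("Lfront",(165,420),.043),("Rbot",(695,260),-.043),("Rtop",(640,100),-.043)]:
    print(nm,side(s,Z(*p),y).round(1))
for x,z in [(0,0)]:
  pass
E
```

```text
Ltop [-13.7 103.7]
Lbot [-38.5  63.1]
Lfront [59.   8.4]
Rbot [-36.5  61.9]
Rtop [-17.7  96.2]
```

Emit:
{"api": "arm_command", "payload": {
  "motion": [0,4,-1,8,0,0,8,-2,16,0,0,12,-4,24,0,0,16,-5,32,0,0,19,-6,40,0]
}}

```text
clock: 14.12
tool_pos: [0.589, 0.2197, 0.2976]
tcp_rot: [-0.0, 0.165, 0.986, -0.0]
wrist_force: [-1.7, 1.7, -9.4]
grip_width: 0.288
```

```bash
python3 look.py a9; python3 - <<'E'
from h import *
s=arm.snapshot("scene");a=s["frame"][185:230,205:265,::-1];a=cv2.convertScaleAbs(a,alpha=1.6,beta=-40)
cv2.imwrite("pics/c9.png",cv2.resize(a,None,fx=13,fy=13,interpolation=2))
E
```

```text
14.125 [0.589  0.2197 0.2976] [-1.7  1.7 -9.4] [ 0.39  1.25 -0.02] 0.28750592054691315 -0.3308067430695716 [ 0.04  0.55 -0.8   1.45  0.39  1.32  0.45]
```

View pics/c9.png

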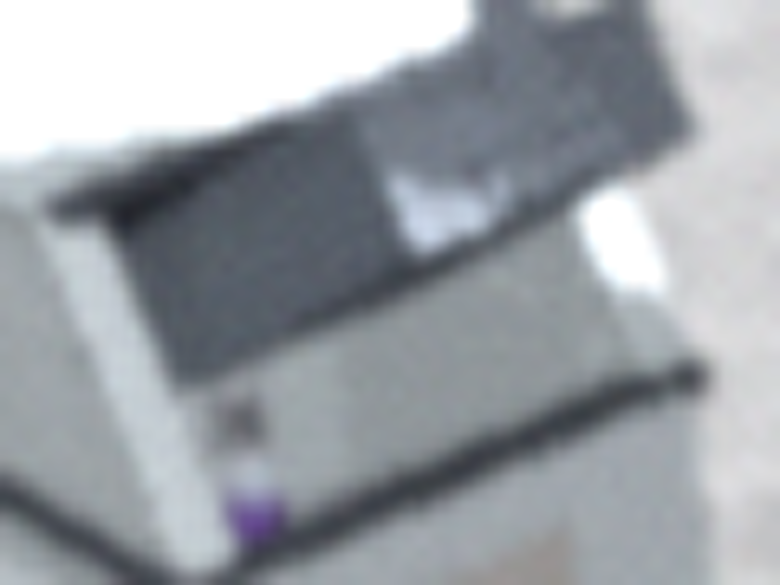

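View pics/a9.png

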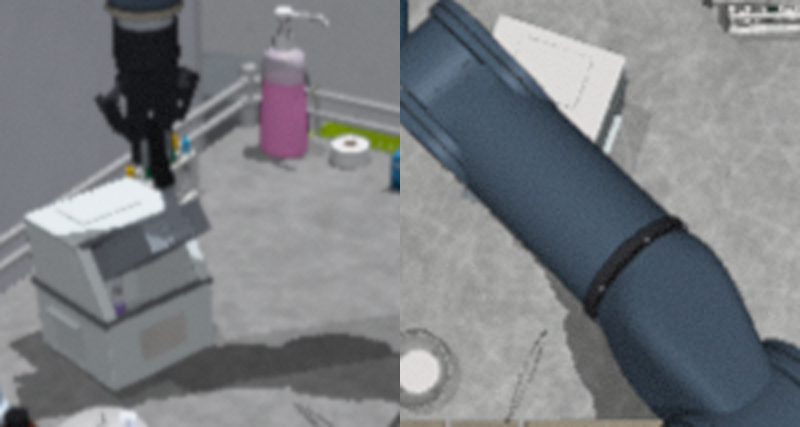

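Emit:
{"api": "arm_command", "payload": {
  "motion": [0,-3,1,-8,0,0,-6,2,-16,0,0,-8,3,-20,0]
}}

```text
clock: 14.65
tool_pos: [0.5809, 0.2227, 0.2767]
tcp_rot: [0.0, 0.165, 0.986, -0.0]
wrist_force: [-1.2, 0.5, -4.1]
grip_width: 0.285
```

```bash
python3 look.py a10; python3 - <<'E'
from h import *
s=arm.snapshot("scene");a=s["frame"][185:230,205:265,::-1];a=cv2.convertScaleAbs(a,alpha=1.6,beta=-40)
cv2.imwrite("pics/c10.png",cv2.resize(a,None,fx=13,fy=13,interpolation=2))
E
```

```text
14.65 [0.5809 0.2227 0.2767] [-1.2  0.5 -4.1] [ 0.06  0.51 -0.04] 0.2852168078252981 -0.33076147342458295 [ 0.03  0.55 -0.8   1.5   0.4   1.26  0.43]
```

View pics/c10.png

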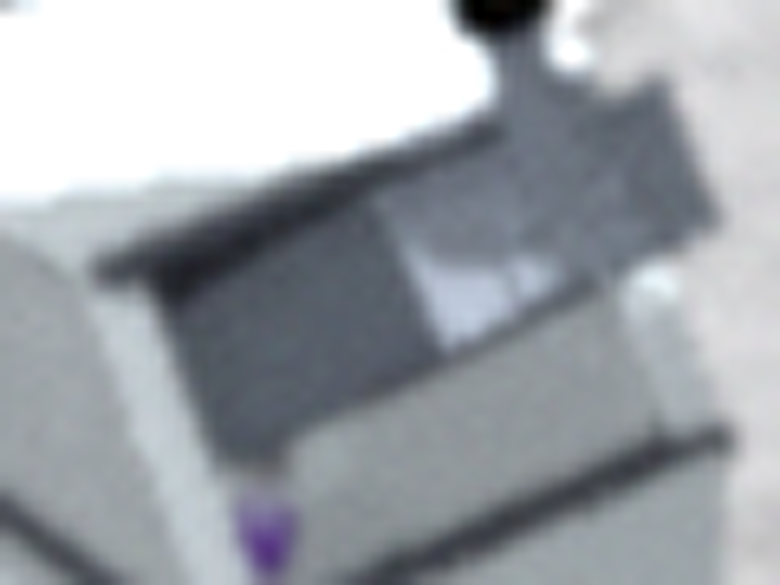

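View pics/a10.png

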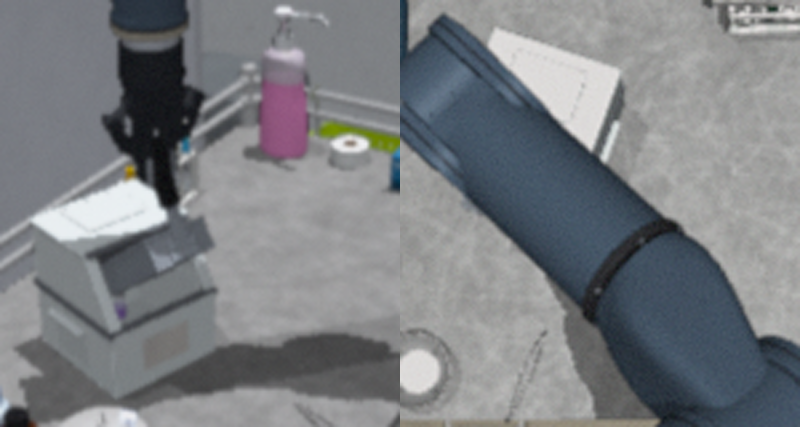

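```bash
python3 - <<'E'
from tilt import *
s=arm.snapshot("scene")
Z=lambda x,y:(205+x/13-.46,185+y/13-.46)
for nm,p,y in [("Ltop",(375,195),.043),("Lbot",(440,355),.043),("Lfront",(225,465),.043),("Rbot",(715,215),-.043),("Rtop",(665,85),-.043)]:
    print(nm,side(s,Z(*p),y).round(1))
for nm,x,y in [("tube",250,515)]: print(nm,side(s,Z(x,y),.04))
E
```

```text
Ltop [-18.3 118.5]
Lbot [-41.6  84.8]
Lfront [56.2  6.8]
Rbot [-39.4  89.3]
Rtop [-20.9 118.1]
tube [50.83096522 -7.04403615]
```

Emit:
{"api": "arm_command", "payload": {
  "motion": [0,-13,4,-2,0,0,-26,9,-4,0,0,-39,13,-6,0,0,-51,17,-8,0,0,-63,22,-8,0]
}}

```text
clock: 15.48
tool_pos: [0.5184, 0.2446, 0.2698]
tcp_rot: [0.001, 0.165, 0.986, 0.0]
wrist_force: [3.8, -1.3, -0.9]
grip_width: 0.288
```

```bash
python3 look.py a11; python3 zoom.py b11
```

```text
15.475 [0.5184 0.2446 0.2698] [ 3.8 -1.3 -0.9] [-0.59 -1.59 -0.  ] 0.2881625962710633 -0.33137146081767854 [ 0.01  0.48 -0.82  1.64  0.38  1.19  0.34]
```

View pics/b11.png

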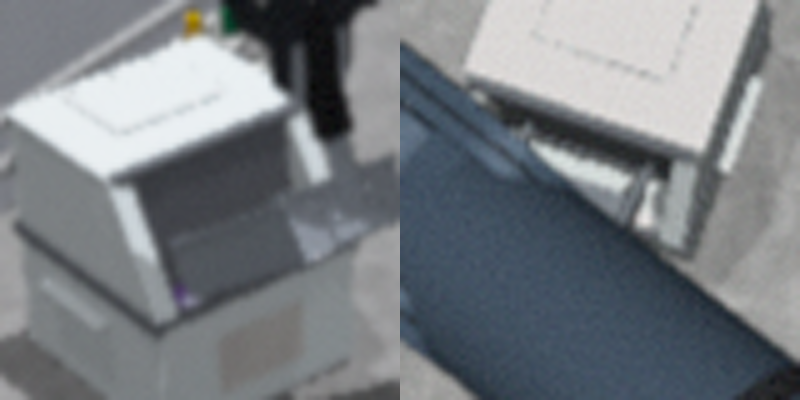

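View pics/a11.png

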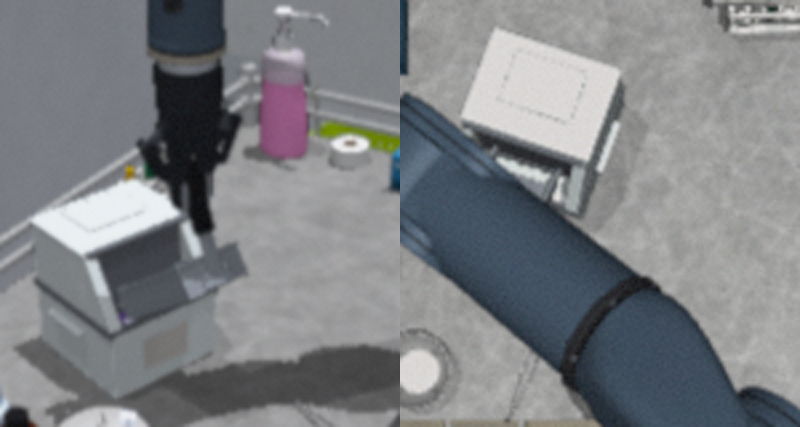

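```bash
python3 - <<'E'
from h import *
ims=[]
for n,r in (("scene",(205,190,270,240)),("top",(165,190,215,240))):
    s=arm.snapshot(n);a=s["frame"][r[1]:r[3],r[0]:r[2],::-1];a=cv2.convertScaleAbs(a,alpha=1.5,beta=-20);ims.append(cv2.resize(a,(400,400 ),interpolation=0))
cv2.imwrite("pics/c11.png",np.hstack(ims))
E
```

```text
(no output)
```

View pics/c11.png

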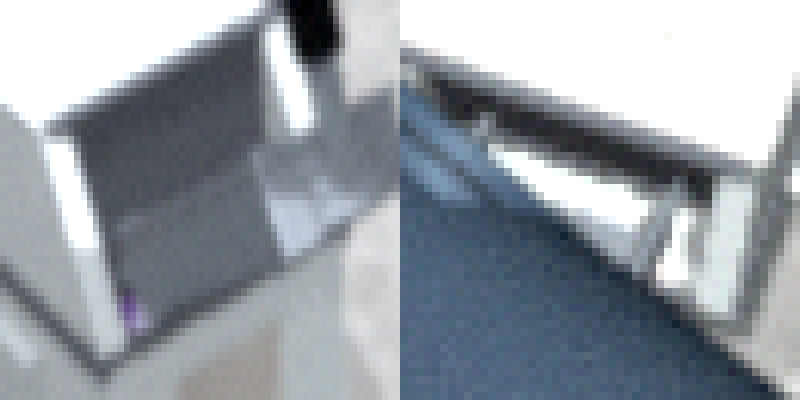

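Emit:
{"api": "arm_command", "payload": {
  "motion": [0,-4,1,-9,0,0,-18,6,-15,0,0,-32,11,-23,0,0,-45,15,-31,0,0,-58,20,-41,0]
}}

```text
clock: 16.4
tool_pos: [0.4589, 0.2651, 0.2278]
tcp_rot: [0.0, 0.165, 0.986, -0.0]
wrist_force: [1.0, -0.6, 2.5]
grip_width: 0.289
```

```bash
python3 look.py a12; python3 zoom.py b12
```

```text
16.4 [0.4589 0.2651 0.2278] [ 1.  -0.6  2.5] [-0.43 -0.7  -0.07] 0.28865973302291803 -0.33063695455731423 [-0.05  0.46 -0.83  1.81  0.38  1.05  0.22]
```

View pics/b12.png

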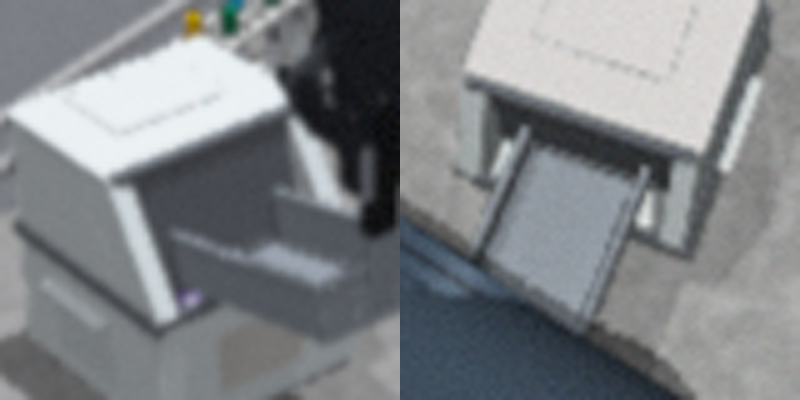

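View pics/a12.png

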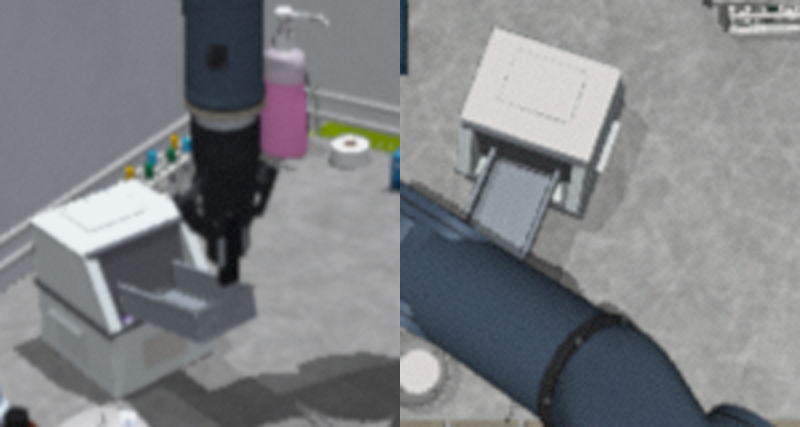

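Emit:
{"api": "arm_command", "payload": {
  "motion": [0,-6,2,-6,0,0,-12,4,-12,0,0,-19,6,-19,0,0,-25,9,-27,0,0,-31,11,-35,0]
}}

```text
clock: 17.23
tool_pos: [0.4285, 0.2758, 0.1927]
tcp_rot: [-0.0, 0.165, 0.986, -0.0]
wrist_force: [0.5, 0.7, 1.0]
grip_width: 0.287
```

```bash
python3 look.py a13; python3 zoom.py b13
```

```text
17.225 [0.4285 0.2758 0.1927] [0.5 0.7 1. ] [-0.12 -0.63  0.06] 0.28743786720967607 -0.3309376325854161 [-0.1   0.46 -0.82  1.9   0.41  0.95  0.13]
```

View pics/b13.png

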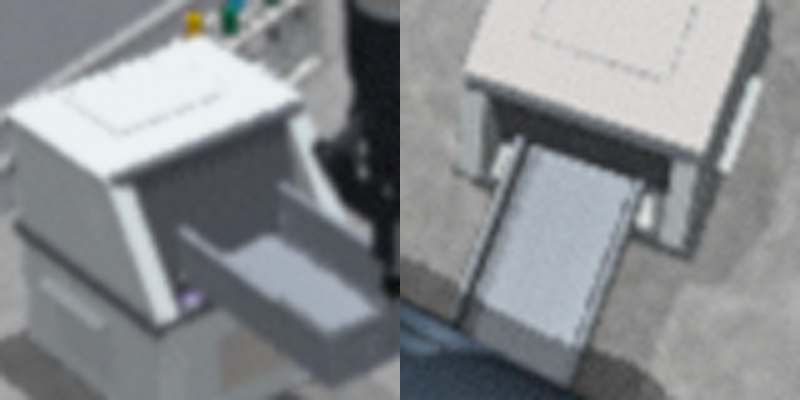

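View pics/a13.png

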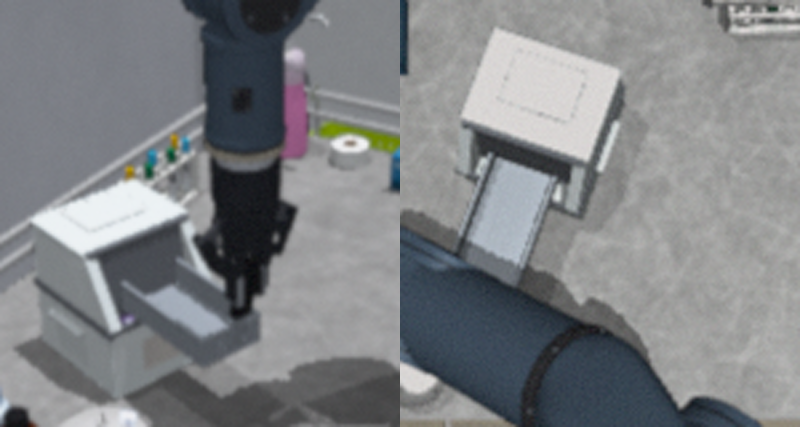

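Emit:
{"api": "arm_command", "payload": {
  "motion": [0,0,0,4,0,0,-14,5,8,0,0,-32,11,8,0,0,-52,18,8,0,0,-75,26,8,0],
  "squeeze": 100
}}

```text
clock: 18.05
tool_pos: [0.352, 0.3022, 0.2013]
tcp_rot: [-0.0, 0.164, 0.986, -0.0]
wrist_force: [-0.1, -0.5, -2.7]
grip_width: 0.283
```

Emit:
{"api": "arm_command", "payload": {
  "motion": [0,0,0,20,0,0,0,0,45,0,0,0,0,70,0,0,0,0,95,0,0,0,0,120,0]
}}

```text
clock: 18.68
tool_pos: [0.3523, 0.3022, 0.322]
tcp_rot: [0.0, 0.164, 0.986, -0.0]
wrist_force: [0.2, 0.7, -3.9]
grip_width: 0.29
```

```bash
python3 look.py a14; python3 zoom.py b14
```

```text
18.675 [0.3523 0.3022 0.322 ] [ 0.2  0.7 -3.9] [0.09 0.17 0.  ] 0.2899116319698896 -0.3294653030300676 [-0.09  0.26 -0.92  1.79  0.22  1.19  0.17]
```

View pics/b14.png

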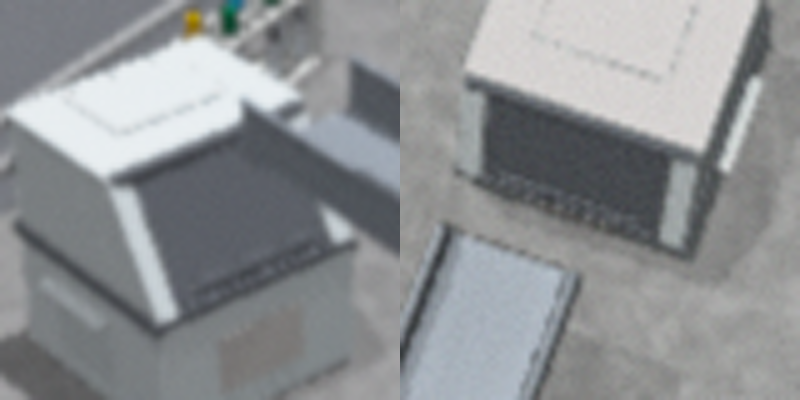

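View pics/a14.png

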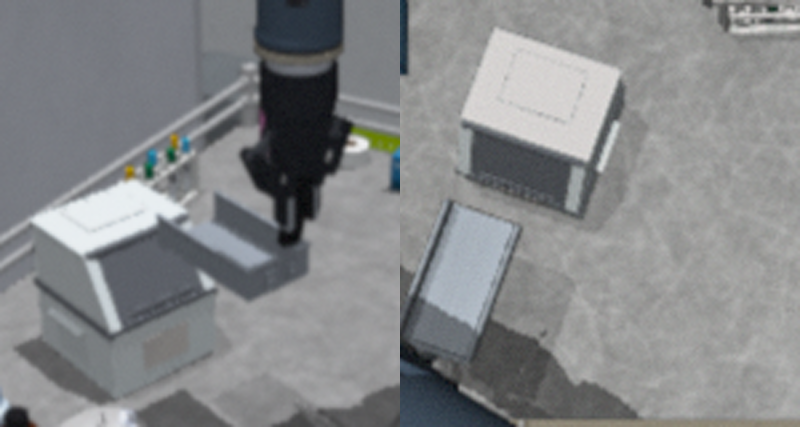

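Emit:
{"api": "arm_command", "payload": {
  "motion": [0,8,-30,0,0,0,20,-65,0,0,0,40,-105,0,0,0,62,-145,0,0,0,85,-185,0,0.05]
}}

```text
clock: 19.5
tool_pos: [0.4385, 0.1153, 0.3199]
tcp_rot: [-0.001, 0.139, 0.99, -0.001]
wrist_force: [1.3, 0.3, -2.5]
grip_width: 0.284
```

Emit:
{"api": "arm_command", "payload": {
  "motion": [0,15,-35,0,0.06,0,30,-70,0,0.12,0,50,-110,0,0.18,0,75,-150,-20,0.23,0,100,-190,-40,0.23]
}}

```text
clock: 20.12
tool_pos: [0.5387, -0.0743, 0.2792]
tcp_rot: [-0.001, 0.025, 1.0, -0.0]
wrist_force: [0.6, 0.7, -3.8]
grip_width: 0.286
```

Emit:
{"api": "arm_command", "payload": {
  "motion": [0,12,-15,-30,0,0,25,-30,-65,0,0,35,-38,-100,0,0,35,-38,-130,0,0,35,-38,-160,0]
}}

```text
clock: 20.75
tool_pos: [0.5725, -0.1106, 0.1184]
tcp_rot: [-0.002, 0.025, 1.0, 0.0]
wrist_force: [-0.0, 1.1, -3.3]
grip_width: 0.288
```

```bash
cat > lk2.py <<'E'
from h import *
import sys
k=sys.argv[1]
st=arm.get_state();print(st["clock"],st["tool_pos"].round(4),st["wrist_force"].round(1),st["ft_torque"].round(2),st["grip_width"],2*np.arctan2(st["tcp_rot"][2],st["tcp_rot"][1])-np.pi)
ims=[]
for n,r in (("scene",(230,120,320,220)),("top",(230,150,320,250))):
    s=arm.snapshot(n);a=s["frame"][r[1]:r[3],r[0]:r[2],::-1];ims.append(cv2.resize(a,(400,444),interpolation=2))
cv2.imwrite(f"pics/{k}.png",np.hstack(ims))
E
python3 lk2.py d1
```

```text
20.75 [ 0.5725 -0.1106  0.1184] [-0.   1.1 -3.3] [-0.06  0.22 -0.04] 0.28789622030294526 -0.05017523357992637
```

View pics/d1.png

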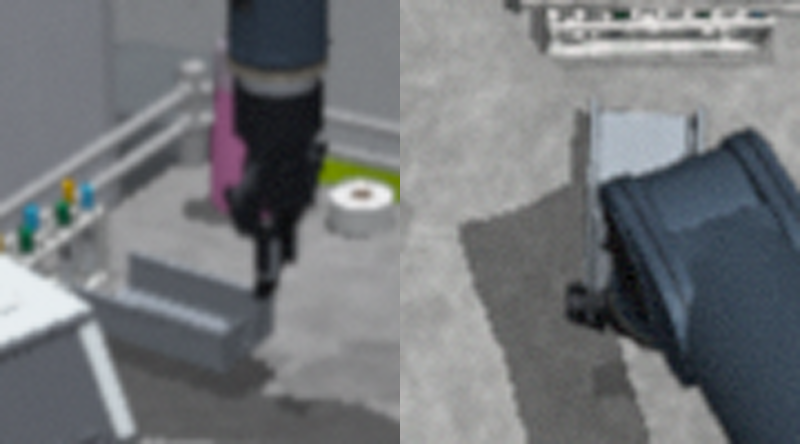

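Emit:
{"api": "arm_command", "payload": {
  "motion": [0,0,0,-8,0,0,0,0,-15,0,0,0,0,-20,0,0,0,0,-24,0,0,0,0,-26,0],
  "squeeze": 20
}}

```text
clock: 21.48
tool_pos: [0.574, -0.1113, 0.0952]
tcp_rot: [0.0, 0.025, 1.0, -0.0]
wrist_force: [0.4, 0.5, -3.9]
grip_width: 0.285
```

Emit:
{"api": "arm_command", "payload": {
  "motion": [0,0,0,-2,0,0,0,0,-2,0]
}}

```text
clock: 21.72
tool_pos: [0.5739, -0.1112, 0.0932]
tcp_rot: [-0.0, 0.025, 1.0, 0.0]
wrist_force: [-0.0, -0.5, -2.8]
grip_width: 0.288
```

```bash
python3 lk2.py d2
```

```text
21.725 [ 0.5739 -0.1112  0.0932] [-0.  -0.5 -2.8] [0.02 0.22 0.03] 0.2881206576123126 -0.05081316929186164
```

View pics/d2.png

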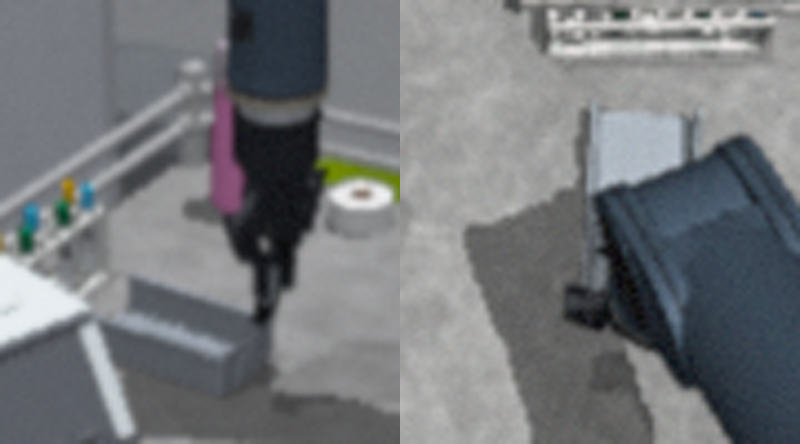

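Emit:
{"api": "arm_command", "payload": {
  "motion": [0,0,0,-2,0,0,0,0,-3,0,0,0,0,-3,0]
}}

```text
clock: 22.2
tool_pos: [0.5741, -0.1112, 0.0913]
tcp_rot: [0.0, 0.025, 1.0, -0.0]
wrist_force: [-2.7, 0.6, 8.1]
grip_width: 0.287
```

Emit:
{"api": "arm_command", "payload": {
  "motion": [0,0,0,-2,0,0,0,0,-3,0,0,0,0,-3,0]
}}

```text
clock: 22.58
tool_pos: [0.5742, -0.1111, 0.0911]
tcp_rot: [0.001, 0.025, 1.0, -0.001]
wrist_force: [-14.1, -0.4, 41.0]
grip_width: 0.284
```

```bash
python3 lk2.py d3
```

```text
22.575 [ 0.5742 -0.1111  0.0911] [-14.1  -0.4  41. ] [0.11 3.43 0.05] 0.2839032923926336 -0.05093744316133053
```

View pics/d3.png

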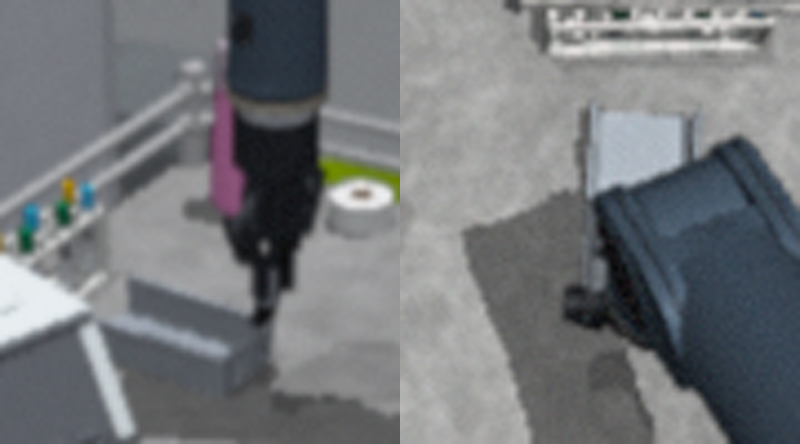

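Emit:
{"api": "arm_command", "payload": {
  "motion": [0,0,0,2,0,0,0,0,3,0,0,0,0,4,0,0,0,0,4,0]
}}

```text
clock: 23.18
tool_pos: [0.574, -0.1112, 0.0913]
tcp_rot: [0.0, 0.025, 1.0, -0.0]
wrist_force: [-1.5, -0.8, 2.9]
grip_width: 0.285
```

Light contact; release and go up.

Emit:
{"api": "arm_command", "payload": {
  "motion": [0.4,0,0,0,0,0.7,0,0,0,0,1,0,0,0,0,1,0,0,0,0,1,0,0,0,0]
}}

```text
clock: 23.8
tool_pos: [0.5739, -0.1112, 0.0913]
tcp_rot: [-0.0, 0.025, 1.0, -0.0]
wrist_force: [-0.3, -0.2, 0.7]
grip_width: 0.999
```

Emit:
{"api": "arm_command", "payload": {
  "motion": [1,0,0,15,0,1,0,0,45,0,1,0,0,85,0,1,0,0,125,0,1,0,0,165,0]
}}

```text
clock: 24.42
tool_pos: [0.5738, -0.1109, 0.2588]
tcp_rot: [0.0, 0.025, 1.0, 0.0]
wrist_force: [0.2, -0.1, -0.3]
grip_width: 1.004
```

Emit:
{"api": "arm_command", "payload": {
  "motion": [1,-15,-30,20,0,1,-35,-65,40,0,1,-55,-100,50,0,1,-75,-135,50,0,1,-90,-165,50,0]
}}

```text
clock: 25.05
tool_pos: [0.4829, -0.2774, 0.3076]
tcp_rot: [0.0, 0.026, 1.0, -0.0]
wrist_force: [-0.0, 1.0, 0.3]
grip_width: 0.999
```

```bash
python3 - <<'E'
from h import *
st=arm.get_state();print(st["clock"],st["tool_pos"],st["wrist_force"],st["grip_width"])
for n in ("scene","top"):
    s=arm.snapshot(n);cv2.imwrite(f"pics/e_{n}.png",cv2.resize(s["frame"][:,:,::-1],(800,600),interpolation=2))
E
```

```text
25.05 [ 0.48293723 -0.27740494  0.30764004] [-0.01134144  1.04766846  0.26736379] 0.9985897604059972
```

View pics/e_scene.png

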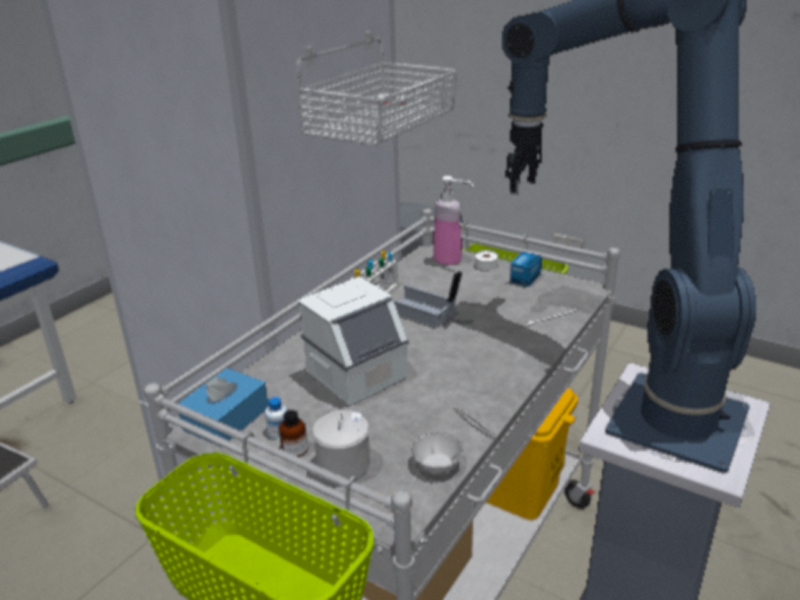

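View pics/e_top.png

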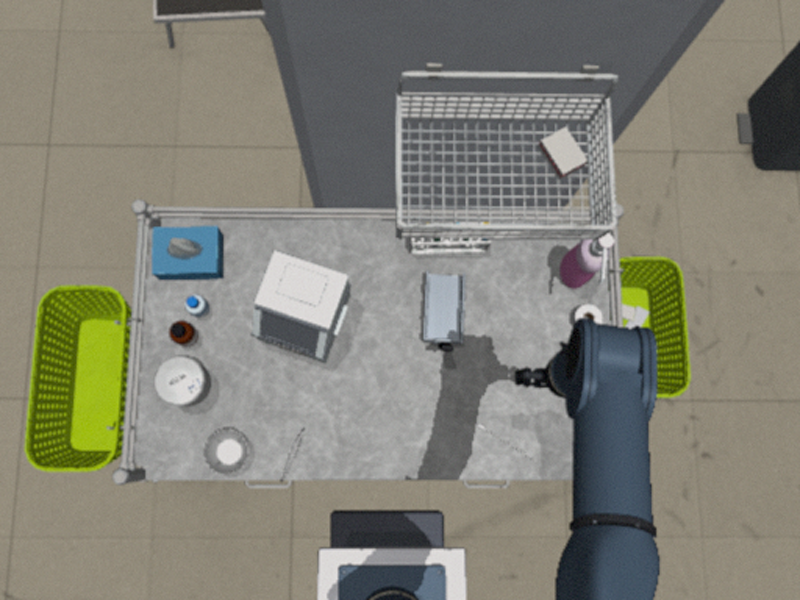

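```bash
python3 - <<'E'
from h import *
for n,r in (("top",(155,150,232,235)),("scene",(188,172,266,262))):
    a=cv2.cvtColor(cv2.imread(f"pics/{n}0.png"),6);s=arm.snapshot(n);b=cv2.cvtColor(s["frame"],7)
    A,B=[np.float32(x[r[1]:r[3],r[0]:r[2]]) for x in(a,b)]
    print(n,cv2.phaseCorrelate(A,B),np.abs(A-B).mean(), np.unravel_index(np.abs(A-B).argmax(),A.shape),np.abs(A-B).max())
    f=s["frame"].astype(int);m=(f[:,:,2]-f[:,:,1]>50)&(f[:,:,0]-f[:,:,1]>25)&(f[:,:,2]>f[:,:,0]);print("purple px",m.sum())
E
```

```text
top ((0.08171482495582438, -0.32497208606252315), 1.0545950248506335) 12.093048 (np.int64(21), np.int64(54)) 51.0
purple px 0
scene ((-0.035537689246517346, -0.10102981720836368), 1.0348220584127639) 3.9088318 (np.int64(21), np.int64(75)) 35.0
purple px 0
```

```bash
python3 -c "
from bench import arm
print(arm.close_job())"
```

```text
the job is handed in; nothing more can be done
None
```

I emptied the tray into the discard bin and put it back level near its starting place, then handed the job in at about 25 s. I held the tray only by its handle. I pushed the spout about 60 mm in under the flap and tipped it by letting it pivot in a light grip. Then I levelled it on the sill, drew it out and let go.

**Final checks**
- **Tubes:** the tray was seen empty from above before I drew it out. No purple caps are visible anywhere now, and one cap was seen inside the bin. I could not see all three tubes inside the bin.
- **Flap and bin:** the flap is shut. Compared with the first pictures, the bin has shifted about 0.3 pixel, roughly 1 mm.
- **Other things:** the bottles, jar and carton look untouched, and the gripper was clear of everything at hand-in.

**What did not go smoothly**
- **Tipping:** the tray did not tip under its own weight. The flap at its stop had to press the spout down. Near the steepest tilt this briefly lifted or tilted the bin by a few millimetres. I backed off at once and it settled back into place.
- **Setting down:** I pressed the tray onto the worktop with about 41 N at the wrist for a moment, then eased off before releasing. This came through the gripped tray, not the gripper's body.

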